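# Check the spot reader on its white reference tile

### The job

Before the test cassettes are read, the hand-held spot reader has to be checked on its white reference: unscrew the captive black cap of the reference (anticlockwise, as far as it goes) and swing it on its arm well clear of the white tile, 60 degrees or more. Then draw the reader out of its leaning rest and hold it upright with its sprung nose on the ring marked at the middle of the tile, pressed lightly so that the nose goes about half-way in. Finish while holding it there, steady, and do not push the cassette, timer, pouch or pen about.

Things in the scene. Friction and masses are not known exactly. Their poses are not given: they have to be found in the camera images.
- white_reference: White reference: grey metal base plate 124 x 66 mm, 12 mm high, fixed on the board. Origin under the plate's middle, z up, x along the plate from tile end to pivot end. 28 mm towards -x stands a round neck, 38 mm outside, 30 mm inside, rim 24 mm above the underside; the white tile's face lies in it 3 mm below the rim. The arm's pivot post is 32 mm towards +x, 60 mm from the tile's axis.
- tile_spot (a point): Middle of the white tile's upper face (30 mm diameter), centre of the engraved ring of 20 mm diameter; z up. The cap covers it at the start.
- swing_pivot (a point): On the vertical axis about which the cap's arm swings, 28 mm above the reference's underside.
- cap_top (a point): Middle of the black captive cap's top, moves with it; closed, 56 mm above the reference's underside. Ribbed grip, 41 mm diameter, in the upper 20 mm (grip it there); below it a wider skirt, 50 mm diameter, from 20 mm under the top. The skirt turns in a steel ring, 60 mm outside, at the arm's end; the ring's top is 26 mm below the closed cap's top.
- cap (a joint): Turn of the cap in the arm's ring, rad: 0 screwed down, grows anticlockwise from above, stop at 1.5; starts at 0 to 0.15. Climbs 3.6 mm per rad, needs about 0.1 N m, stays where left. Clears the neck, so that the arm can swing, from about 1.1. Measured against the arm: to swing the arm by s while gripping the cap, turn the gripper clockwise by s too.
- cap_arm (a joint): Swing of the cap's arm about swing_pivot, rad: 0 over the tile, grows clockwise seen from above, stop at 1.75; light friction (0.05 N m), stays where left. Blocked by the neck until the cap is unscrewed. Swung cap and arm keep 20 mm or more above the board.
- reader_rest: Leaning rest of grey plastic, fixed on the board: plate 92 x 64 x 6 mm with a pocket of 33 x 29 mm inside (walls 4 mm, rim 41 mm from its seat along the pocket) that leans 0.42 rad, its upper end towards the rest's -x (the robot's side). Origin under the plate, 4 mm to +x of the plate's middle; z up.
- rest_seat (a point): Middle of the pocket's seat, 34 mm above the board, on which the reader's barrel shoulder rests; the nose hangs through an opening below.
- reader: Spot reader, about 0.15 kg: white rectangular barrel 30 (x) x 26 (y) x 118 (z) mm, dark display on its +x face, grip pads on its two flat y faces, steel nose below. Origin at the middle of the barrel's lower end; z runs along the barrel away from the nose. At the start it stands in the rest, leaning with it; 77 mm of barrel stand out of the pocket.
- reader_grip (a point): Point on the barrel's axis 88 mm above its lower end, between the grip pads; a place to grip, across y (26 mm).
- reader_tip (a point): Middle of the nose's flat end face (16 mm diameter), moves with the nose; 18 mm below the barrel's lower end when the nose is out.
- reader_nose (a joint): How far the nose is pushed in, m: 0 out, stop at 0.012. Spring: about 1 N to start it, 300 N/m, so about 2.8 N half-way (0.006).
- cassette: White test cassette, 89 x 47 x 5 mm, lying on the board; origin under its middle. Not to be pushed about.
- timer: Bench timer, 62 x 62 x 20 mm, on the board; origin under its middle. Not to be pushed about.
- pouch: Foil pouch, 88 x 54 x 7 mm, on the board; origin under its middle. Not to be pushed about.
- ball_pen: Ball pen, 142 mm long, 12 mm high, lying near an edge of the board; origin under its middle. Not to be pushed about.
- bridge: Plywood board 260 (x) x 540 (y) x 12 mm on four legs that stands over the rows of pots, fixed; everything for the job stands on it. Origin on the table under its middle; upper face 90 mm above the table.

How it is judged:
By the outcome, as a careful person would: the job done as asked, in the order asked, and still so for the second after the job is handed in, while the arm keeps its last pose, push and grip.
It also fails if it takes over 61 s, if anything falls off the work surface, if the arm or the gripper's body presses on something with over 40 N, if the wrist force passes 120 N, or if a joint passes its speed limit or range.

### The arm

A 6-joint arm with a two-finger parallel gripper is mounted at the origin on a cart in front of the work surface, level with it; the furniture and walls round the work are solid. World frame = base frame: x ahead of the robot, y to its left, z up, the work surface at z = 0. Lengths are in mm, angles in rad, forces in N, time in s.
With the tool pointing down it reaches from about 400 to 925 mm from the base axis. Payload 12.5 kg.
Tool frame: the origin (TCP) lies at the very end of the fingers, on their centre line; the grasp point (between the pads) lies 19 mm behind it; z points along the fingers, y is the line along which they close (so a half turn about z gives the same grasp; the last joint's range is limited). The gripper opens to 95 mm and grips with 3 to 60 N. Pads are 20 mm wide; open, the fingers measure 119 mm over their backs; the gripper's body (75 mm by 180 mm) begins 59 mm behind the grasp point.
Start: joints at [1.162, 0.491, 1.559, -0, 1.092, -0.106], TCP at [186.356, 596.592, 180.161] pointing down, gripper open.
Joint ranges: [-3.1, 3.1], [-0.84, 2.19], [0.05, 2.79], [-1.13, 4.28], [0.06, 2.93], [-2.69, 2.69]. Speed limits (rad/s): [2.22, 2.22, 2.79, 3.14, 3.14, 3.14].

### API

Orientations are given as [roll, pitch, yaw] about the fixed x, y, z axes, in that order (R = Rz(yaw) Ry(pitch) Rx(roll)).
In Python, from cell import * gives the robot as it stands.
- The arm moves only by the tool jog_arm, never from a script. Its argument "targets" is a list of rows, each an object with "turn": the turn, a rotation vector about the world's x, y, z in degrees, a list of three; "slide": the shift along the world's x, y, z in mm, a list of three; "claw": the opening in per cent of the stroke, from 0 (shut) to 100 (fully open). In form: [{"turn": [wx, wy, wz], "slide": [x, y, z], "claw": claw}, ...]. A call has 1 to 5 rows; each row shifts and turns the commanded pose from where the row before left it; what a row does not reach is not made up. A row lasts 1/8 s, in which the tool goes at most 62.5 mm and 10.7 degrees, less where a joint would pass 70% of its speed; a pose out of reach is approached as far as the arm can. A call with a gripper value outside its range is refused whole. The fingers move at their own pace and stop on an object; the grip force is fixed at half the most. Time passes only in rows, so rows that do not move let the fingers close. It gives the time, the measured TCP pose, the force, the opening and the grip force at its end, in the units of the state.
- state(): the state, without advancing time (a new reading comes with each control period).
- read_camera(name): name is "side" or "top" or "wrist"; returns a dict with "frame" (400x640x3 uint8, blue, green, red), "mtx" (3x3 intrinsics, pixels), "R" (3x3) and "t" (3): a world point X has camera coordinates R X + t. Camera axes: x right, y down, z forward; pixel columns grow to the right and rows downward; lengths in mm; the calibration is good to about 2 mm. A picture is of the moment at which its call begins. There is no depth.
- job_done(): hands the job in; it is judged then, once.
Trained networks look in the newest picture that a camera, given by its name, has taken for a name from the list of things; names that differ only in an ending like _2 or _b are one class to them, and where a whole thing is asked for, a point or a joint stands for the part that bears it (a point fixed in the world has none). Each returns a list of dicts, best first, with "conf" (0 to 1); they miss things now and then, are a little off and sometimes report something else, mostly with a low value. They report only what shows in the picture. A call takes as long as a camera call.
- look_for(query, camera): "xy" ([column, row] in pixels, amid what is visible of it).
The state is a dict: "t": time; "joints": joint angles; "qvel": joint speeds; "tau": joint torques, N m; "eef_pos": TCP position; "tcp_rot": TCP orientation; "ft_force": force on the tool from outside, world axes, zero at the start; "moment": the same for the moment, N m; "opening": opening from 0.0 (shut) to 1.0 (fully open); "grip_force": force on a finger pad.
Only numpy, scipy, OpenCV 4.12 (cv2) and the standard library are available. Lean on these libraries where they do the work, as an engineer would, in place of code of your own. Each camera call takes 0.05 s, during which the arm holds its last target. There are 200 camera calls.

## Working session

There is one attempt and no reset: what is moved stays moved. The work goes in short steps, Python scripts to look and compute and a tool call to move; the robot and the scene stay as the last step left them, time stands still between calls to the robot, and variables do not carry over. Pictures are saved under pics/ and viewed, at most 10 in all, crops included, and the job is handed in when it is done.

Besides the shell and the picture viewer there is one more tool, called after ">>>" as name(argument=value, ...) on one line, values as JSON. jog_arm: Moves the arm, as the interface text tells. Its arguments: {"type":"object","properties":{"targets":{"type":"array","items":{"type":"object","properties":{"turn":{"type":"array","items":{"type":"number"}},"slide":{"type":"array","items":{"type":"number"}},"claw":{"type":"number"}}}}},"required":["targets"]}

```bash
ls; mkdir -p pics; cat > h.py <<'E'
from cell import *
import numpy as np, cv2
def cam(n):
    c=read_camera(n); c['P']=c['mtx']@np.hstack([c['R'],np.array(c['t']).reshape(3,1)]); return c
def plane(c,uv,z):
    R=np.array(c['R']);t=np.array(c['t']).ravel()
    o=-R.T@t; d=R.T@np.linalg.inv(c['mtx'])@np.array([uv[0],uv[1],1.])
    return o+d*(z-o[2])/d[2]
def proj(c,X):
    p=c['P']@np.append(X,1.); return p[:2]/p[2]
def tri(c1,u1,c2,u2):
    X=cv2.triangulatePoints(c1['P'],c2['P'],np.array(u1,float).reshape(2,1),np.array(u2,float).reshape(2,1)).ravel()
    return X[:3]/X[3]
E
python3 - <<'E'
from h import *
np.set_printoptions(precision=1,suppress=True)
for n in ("top","side","wrist"):
    c=cam(n); cv2.imwrite(f"pics/{n}0.png",c['frame']); print(n,c['mtx'][0,0],-np.array(c['R']).T@np.array(c['t']).ravel())
    for q in ["white_reference","cap_top","swing_pivot","reader_rest","reader","reader_grip","cassette","timer","pouch","ball_pen","bridge"]:
        print(q,[(np.round(d['xy']),round(d['conf'],2)) for d in look_for(q,n)[:2]])
print(state())
E
```

```text
pics
top 376.47359411492704 [457.4  25.4 997.5]
white_reference [(array([408., 196.]), 0.82), (array([280., 202.]), 0.38)]
cap_top [(array([409., 206.]), 0.94)]
swing_pivot [(array([408., 197.]), 0.89)]
reader_rest [(array([280., 203.]), 0.97)]
reader [(array([271., 212.]), 0.58)]
reader_grip [(array([268., 209.]), 0.67)]
cassette [(array([341., 246.]), 0.85), (array([342., 208.]), 0.16)]
timer [(array([339., 208.]), 0.78), (array([284., 205.]), 0.64)]
pouch [(array([346., 176.]), 0.85)]
ball_pen []
bridge [(array([328., 210.]), 0.6)]
side 417.49154338453667 [570.4 866.3 474.1]
white_reference [(array([313., 180.]), 0.91), (array([320., 234.]), 0.42)]
cap_top []
swing_pivot [(array([312., 181.]), 0.71)]
reader_rest [(array([318., 236.]), 0.6), (array([362., 208.]), 0.58)]
reader [(array([333., 193.]), 0.68)]
reader_grip [(array([336., 191.]), 0.97)]
cassette [(array([364., 208.]), 0.81), (array([314., 179.]), 0.38)]
timer [(array([335., 211.]), 0.58)]
pouch [(array([288., 208.]), 0.75)]
ball_pen [(array([314., 264.]), 0.74)]
bridge [(array([322., 252.]), 0.86)]
wrist 356.746941145442 [108.  621.  385.6]
white_reference []
cap_top []
swing_pivot []
reader_rest []
reader []
reader_grip []
cassette []
timer []
pouch []
ball_pen []
bridge []
{'t': 1.8, 'joints': array([ 1.2,  0.5,  1.6,  0. ,  1.1, -0.1]), 'qvel': array([ 0.,  0., -0.,  0.,  0.,  0.]), 'tau': array([  0. , -61.2, -25.8,   0.1,   0. ,  -0. ]), 'eef_pos': array([186.4, 596.6, 180.2]), 'tcp_rot': array([3.1, 0. , 2.8]), 'ft_force': array([-0.6,  0.3,  0.9]), 'moment': array([-0.1, -0. ,  0. ]), 'grip_force': 0.0, 'opening': 1.0000862736233038}
```

```bash
python3 - <<'E'
import cv2
a=cv2.imread('pics/top0.png')[140:300,230:450]; cv2.imwrite('pics/top0c.png',cv2.resize(a,None,fx=3.6,fy=3.6,interpolation=cv2.INTER_CUBIC))
a=cv2.imread('pics/side0.png')[130:310,220:440]; cv2.imwrite('pics/side0c.png',cv2.resize(a,None,fx=3.3,fy=3.3,interpolation=cv2.INTER_CUBIC))
E
```

```text
(no output)
```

View pics/top0c.png

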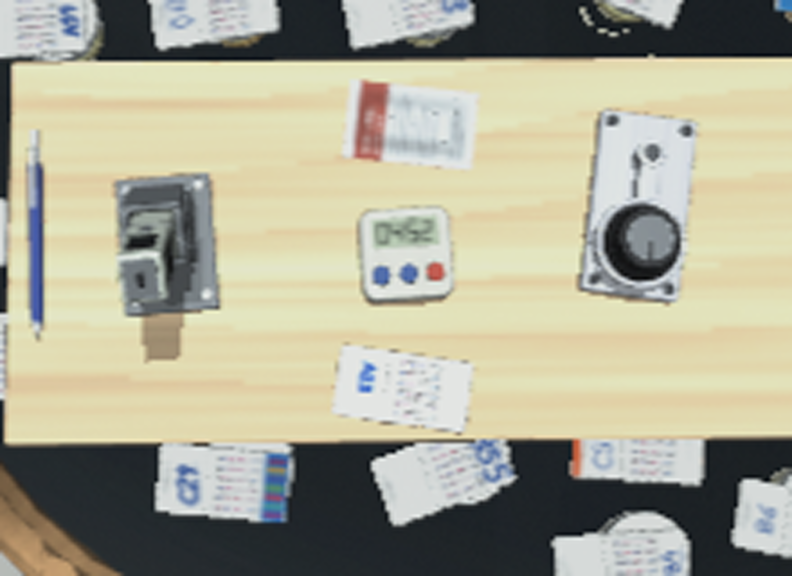

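View pics/side0c.png

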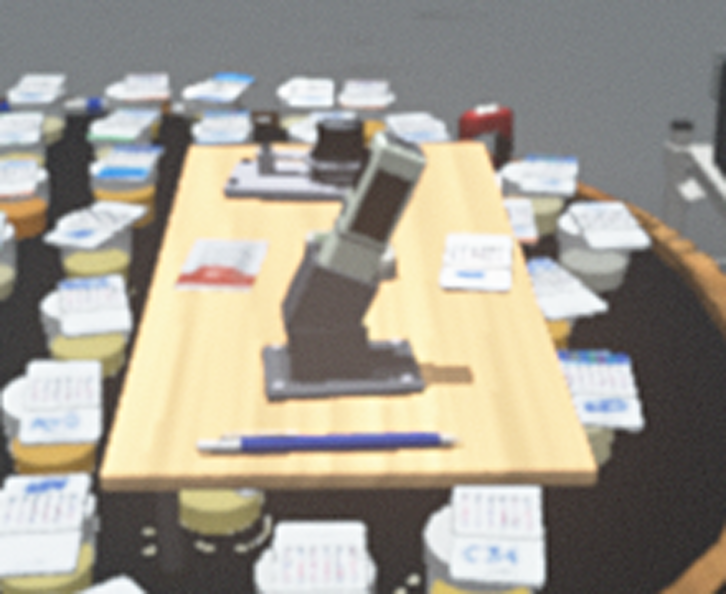

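```bash
python3 - <<'E'
from h import *
np.set_printoptions(precision=1,suppress=True)
c=cam("top"); s=cam("side")
f=lambda u:(u[0]/3.6+230,u[1]/3.6+140)
g=lambda u:(u[0]/3.3+220,u[1]/3.3+130)
for nm,z,pts in [("ref",102,[(600,110),(697,120),(675,300),(580,290)]),("rest",96,[(116,182),(209,173),(219,306),(126,315)]),("board",90,[(12,62),(6,442)]),("pouch",97,[(350,80),(477,93),(470,168),(343,158)]),("timer",110,[(358,212),(447,207),(453,297),(365,300)]),("cass",95,[(342,344),(472,363),(463,432),(332,412)]),("pen",100,[(36,130),(38,338)]),("captop",146,[(646,236)]),("pivot",125,[(652,152)])]:
    P=np.array([plane(c,f(p),z) for p in pts]); m=P.mean(0); print(nm,m)
    if len(P)==4:
        e=P-np.roll(P,-1,0); print("  sides",np.linalg.norm(e,axis=1)); 
        ax=(P[0]+P[1]-P[2]-P[3]); print("  yaw of long/up axis deg",np.degrees(np.arctan2(ax[1],ax[0])), P[:,:2].tolist())
print("side pix of cap etc")
look=look_for("reader_grip","side")[0]['xy'];lt=look_for("reader_grip","top")[0]['xy']
print("grip tri",tri(c,lt,s,look), look,lt)
print("captop side", tri(c,f((643,236)),s,g((341,122))))
E
```

```text
ref [ 584.5 -174.9  102. ]
  sides [ 65.7 122.9  63.3 122.7]
  yaw of long/up axis deg -8.540020738898507 [[648.8513896245789, -151.3900437382997], [641.5493770762902, -216.68134862893345], [520.1927216374359, -197.25038518986491], [527.3349518830357, -134.34992761907165]]
rest [561.1 139.9  96. ]
  sides [62.7 89.9 61.9 89.8]
  yaw of long/up axis deg 4.716043480209174 [[603.0088686408346, 174.83367131332255], [608.6940219894259, 112.40760553224212], [519.0350179181889, 105.38350042833126], [513.5451863207, 167.0807142813914]]
board [559.1 247.   90. ]
pouch [640.7 -23.4  97. ]
  sides [86.6 51.9 85.8 53.9]
  yaw of long/up axis deg -5.921262707607037 [[671.7912733254551, 16.966362570947936], [662.2253648962416, -69.13463145754753], [610.6937939406412, -63.39264744266269], [618.1264791127201, 22.134822632910915]]
timer [551.5 -18.7 110. ]
  sides [59.  59.7 57.8 58.4]
  yaw of long/up axis deg 3.3869709749258448 [[579.5343628764575, 12.548744116628178], [582.4404182676132, -46.37754538115216], [522.7647549046166, -49.2985348997629], [521.2523826190775, 8.488676124436122]]
cass [464.1 -15.9  95. ]
  sides [87.2 45.8 87.4 45.3]
  yaw of long/up axis deg -8.696180733721675 [[493.1900893432094, 23.765382026037226], [479.9026795920681, -62.40530738362172], [434.64549743888864, -55.58830675094764], [448.47347234376366, 30.710169452354748]]
pen [568.4 226.3 100. ]
captop [ 557.9 -169.4  146. ]
pivot [ 615.7 -180.1  125. ]
side pix of cap etc
grip tri [545.  144.6 202.6] [331.2, 189.5] [267.9, 210.0]
captop side [ 556.6 -166.9  148.2]
```

>>> jog_arm(targets=[{"turn": [0,0,0],"slide": [10,-15,50],"claw": 100},{"turn": [0,0,0],"slide": [35,-45,20],"claw": 100},{"turn": [0,0,0],"slide": [35,-45,20],"claw": 100},{"turn": [0,0,0],"slide": [35,-45,20],"claw": 100},{"turn": [0,0,0],"slide": [35,-45,20],"claw": 100}])

```text
t: 2.62
eef_pos: [337.2, 400.0, 311.0]
tcp_rot: [3.141, 0.0, 2.839]
ft_force: [0.8, 0.1, 0.7]
opening: 0.997
grip_force: 0.0
```

>>> jog_arm(targets=[{"turn": [0,0,0],"slide": [35,-45,20],"claw": 100},{"turn": [0,0,0],"slide": [35,-45,20],"claw": 100},{"turn": [0,0,0],"slide": [35,-45,20],"claw": 100},{"turn": [0,0,0],"slide": [35,-45,20],"claw": 100},{"turn": [0,0,0],"slide": [35,-45,10],"claw": 100}])

```text
t: 3.25
eef_pos: [512.4, 174.9, 401.4]
tcp_rot: [3.141, 0.001, 2.839]
ft_force: [0.7, 0.8, 0.6]
opening: 1.0
grip_force: 0.0
```

>>> jog_arm(targets=[{"turn": [0,0,0],"slide": [30,-45,0],"claw": 100},{"turn": [0,0,0],"slide": [0,0,0],"claw": 100}])

```text
t: 3.5
eef_pos: [542.8, 128.8, 399.4]
tcp_rot: [-3.141, -0.001, 2.835]
ft_force: [-0.1, 0.5, 0.2]
opening: 1.002
grip_force: 0.0
```

```bash
python3 - <<'E'
from h import *
np.set_printoptions(precision=1,suppress=True)
c=cam("wrist"); np.savez("w1.npz",**c)
print(-c['R'].T@np.array(c['t']).ravel()); print(c['R'])
im=c['frame'].copy()
# predicted reader barrel corners
yaw=np.radians(4.7);R=cv2.Rodrigues(np.array([0,0,yaw]))[0]@cv2.Rodrigues(np.array([0,-.42,0]))[0]
seat=np.array([545,143,204.4])-R@[0,0,88]
print(seat)
for z in (41,118):
    q=np.int32([[proj(c,seat+R@[sx*15,sy*13,z]) for sx,sy in((1,1),(1,-1),(-1,-1),(-1,1))]]); cv2.polylines(im,q,True,(0,255,0) if z>50 else (255,0,0),1)
u=proj(c,seat+R@[0,0,88]);x0,y0=int(u[0])-100,int(u[1])-75;x0=max(0,x0);y0=max(0,y0);print(u,x0,y0)
cv2.imwrite("pics/w1.png",cv2.resize(im[y0:y0+150,x0:x0+200],None,fx=4,fy=4,interpolation=cv2.INTER_CUBIC))
E
```

```text
[464.7 153.6 605. ]
[[ 0.3  1.  -0. ]
 [ 0.9 -0.3  0.3]
 [ 0.3 -0.1 -1. ]]
[580.8 145.9 124. ]
[329.9 164.9] 229 89
```

View pics/w1.png

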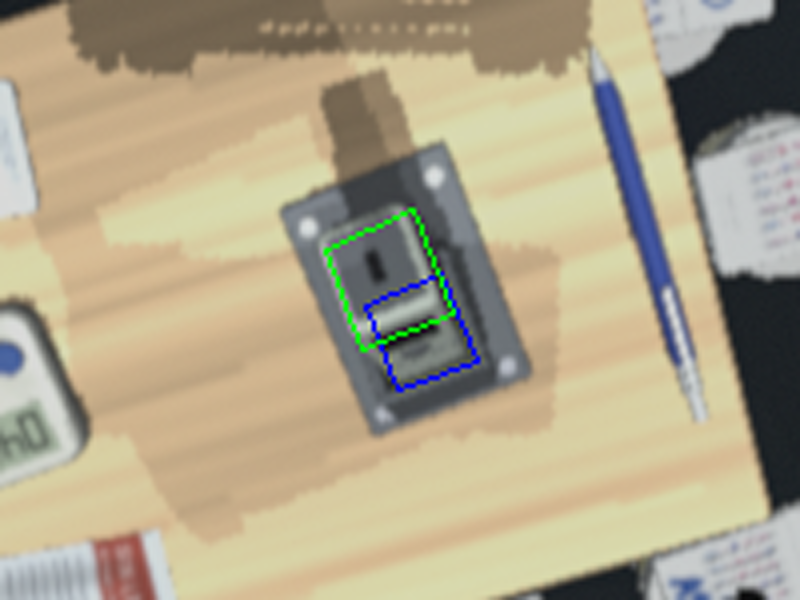

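>>> jog_arm(targets=[{"turn": [0,0,-9],"slide": [3,-55,0],"claw": 100},{"turn": [0,0,-9],"slide": [3,-55,-20],"claw": 100},{"turn": [0,0,-9],"slide": [3,-55,-25],"claw": 100},{"turn": [0,0,-8],"slide": [3,-55,-25],"claw": 100},{"turn": [0,0,-8],"slide": [2,-55,-25],"claw": 100}])

```text
t: 4.18
eef_pos: [555.2, -143.7, 304.8]
tcp_rot: [3.141, 0.0, 2.085]
ft_force: [0.2, -0.3, -0.2]
opening: 1.0
grip_force: 0.0
```

>>> jog_arm(targets=[{"turn": [0,0,0],"slide": [0,-24,-55],"claw": 80},{"turn": [0,0,0],"slide": [0,0,0],"claw": 80}])

```text
t: 4.42
eef_pos: [553.8, -167.0, 247.2]
tcp_rot: [-3.138, -0.005, 2.087]
ft_force: [-0.2, 0.9, 0.8]
opening: 0.846
grip_force: 0.0
```

```bash
python3 - <<'E'
from h import *
np.set_printoptions(precision=2,suppress=True)
c=cam("wrist"); print(state()['eef_pos'],state()['tcp_rot'],-c['R'].T@np.array(c['t']).ravel(),state()['joints'])
im=c['frame'].copy()
for z,r,col in ((146,20.5,(0,255,0)),(120,30,(0,0,255)),):
    q=np.int32([[proj(c,[557+r*np.cos(a),-170+r*np.sin(a),z]) for a in np.arange(0,6.28,.2)]]); cv2.polylines(im,q,True,col,1)
u=proj(c,[557,-170,146]); print(u)
x0,y0=max(0,int(u[0])-130),max(0,int(u[1])-100); print(x0,y0)
cv2.imwrite("pics/w2.png",cv2.resize(im[y0:y0+200,x0:x0+260],None,fx=3,fy=3,interpolation=cv2.INTER_CUBIC))
E
```

```text
[ 555.06 -166.49  249.9 ] [-3.14 -0.    2.09] [514.72 -95.97 453.09] [-0.41  0.36  1.58  0.    1.2  -0.92]
[318.82 193.22]
188 93
```

View pics/w2.png

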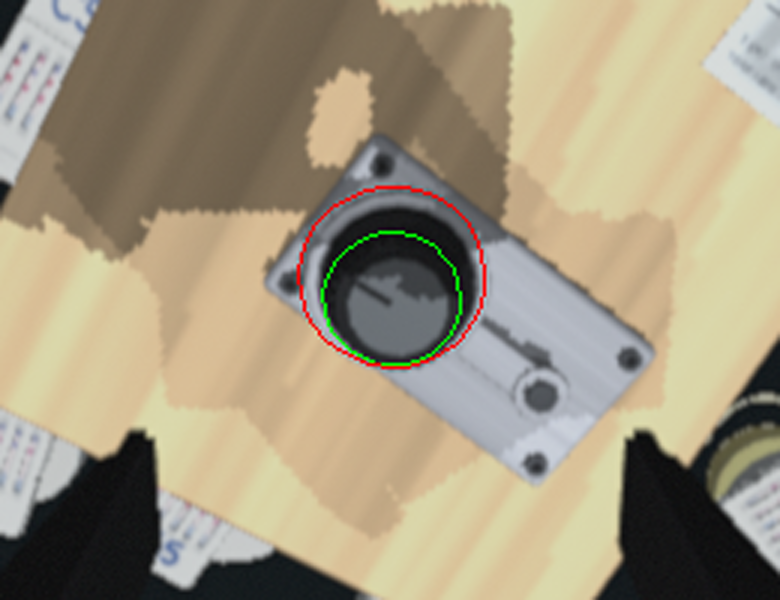

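>>> jog_arm(targets=[{"turn": [0,0,0],"slide": [3,-4,-40],"claw": 80},{"turn": [0,0,0],"slide": [0,0,-50],"claw": 80},{"turn": [0,0,0],"slide": [0,0,-25],"claw": 75},{"turn": [0,0,0],"slide": [0,0,-6],"claw": 60},{"turn": [0,0,0],"slide": [0,0,0],"claw": 50}])

```text
t: 5.1
eef_pos: [559.5, -170.8, 131.0]
tcp_rot: [3.14, 0.002, 2.09]
ft_force: [0.4, 0.4, 0.2]
opening: 0.597
grip_force: 0.0
```

>>> jog_arm(targets=[{"turn": [0,0,0],"slide": [0,0,0],"claw": 30},{"turn": [0,0,0],"slide": [0,0,0],"claw": 30},{"turn": [0,0,0],"slide": [0,0,0],"claw": 30}])

```text
t: 5.48
eef_pos: [558.5, -171.5, 129.7]
tcp_rot: [3.141, 0.001, 2.088]
ft_force: [-0.6, 0.4, -0.4]
opening: 0.319
grip_force: 0.0
```

```bash
python3 - <<'E'
from h import *
c=cam("wrist");s=cam("side"); st=state(); print(st['opening'],st['grip_force'],st['eef_pos'],st['ft_force'],st['moment'],st['tau'])
a=cv2.resize(c['frame'][100:400,120:520],(560,420)); b=cv2.resize(s['frame'][130:220,255:395],None,fx=4,fy=4,interpolation=cv2.INTER_CUBIC)[:, :560]
b=cv2.resize(b,(240,180)) if 0 else b
b=b[60:240]
cv2.imwrite("pics/w3.png",np.vstack([a,b]))
E
```

```text
0.3052308495666908 0.0 [ 558.39751343 -171.51187874  129.37041816] [-0.2531722   0.88102604  0.47292099] [-0.07698805 -0.00109048 -0.01747759] [ 4.55282349e-02 -5.82241273e+01 -2.28441757e+01  1.78398681e-02
  9.17631201e-02  7.58963379e-04]
```

View pics/w3.png

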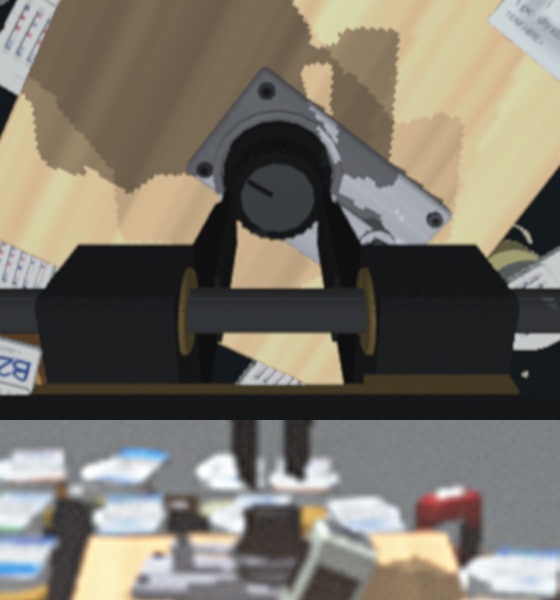

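```bash
python3 - <<'E'
from h import *
np.set_printoptions(precision=1,suppress=True)
c=cam("wrist");s=cam("side");t=cam("top"); st=state(); p=st['eef_pos']
for n,k in(("w",c),("s",s),("t",t)):
    print(n,proj(k,p),proj(k,p+[0,0,30]),"cap",proj(k,[558,-170.5,146]))
a=c['frame'][150:300,220:420].copy(); a=cv2.resize(a,None,fx=4,fy=4,interpolation=cv2.INTER_CUBIC); 
u=proj(c,p);cv2.circle(a,(int(4*(u[0]-220)),int(4*(u[1]-150))),4,(0,0,255),-1)
b=cv2.resize(cv2.convertScaleAbs(s['frame'][140:190,280:360],alpha=1.6),(800,500),interpolation=cv2.INTER_CUBIC)[:, 50:750]
cv2.imwrite("pics/w4.png",np.vstack([a[:,50:750][100:450],b[:250]]))
E
```

```text
w [316.7 230.3] [316.6 251.1] cap [317.  239.6]
s [322.3 173.4] [322.3 162.4] cap [322.4 167.3]
t [408.7 206.2] [411.7 204.6] cap [409.9 205.5]
```

View pics/w4.png

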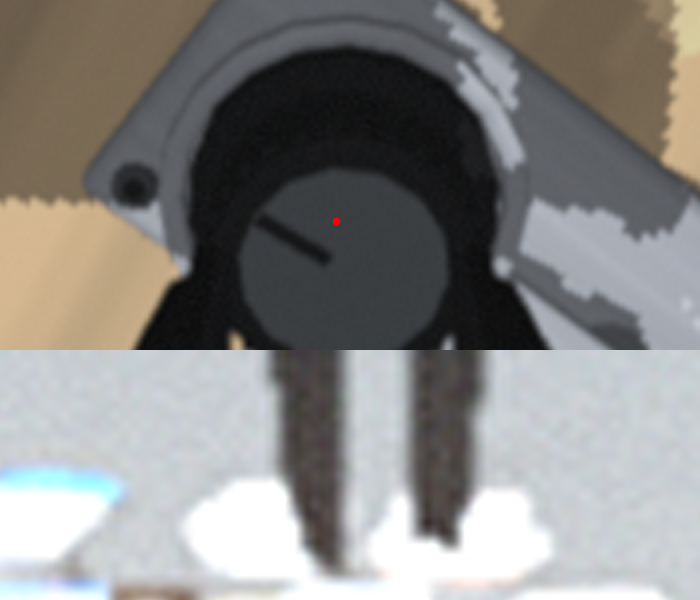

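>>> jog_arm(targets=[{"turn": [0,0,0],"slide": [0,0,0],"claw": 80},{"turn": [0,0,0],"slide": [0,0,0],"claw": 80},{"turn": [0,0,0],"slide": [0,0,0],"claw": 80},{"turn": [0,0,0],"slide": [0,0,0],"claw": 80}])

```text
t: 6.22
eef_pos: [558.4, -171.4, 129.2]
tcp_rot: [3.142, 0.0, 2.088]
ft_force: [-0.4, 0.6, -0.7]
opening: 0.663
grip_force: 0.0
```

```bash
python3 - <<'E'
from h import *
np.set_printoptions(precision=2,suppress=True)
s=cam("side");c=cam("wrist"); st=state(); p=st['eef_pos']; print(st['opening'],p)
a=s['frame'].copy()
R=cv2.Rodrigues(np.array([0,0,st['tcp_rot'][2]]))[0]@np.diag([1,-1,-1.])
def draw(k,im):
  for L in (0,19):
    for sg in (1,-1):
        for d in (0,12):
            q=[proj(k,p+R@[w,sg*(st['opening']*47.5+d),-L]) for w in(-10,10)]
            cv2.line(im,*[tuple(np.int32(np.round(x))) for x in q],(0,0,255) if L==0 else (0,255,0),1)
big=s['frame'][140:190,275:375]; big=cv2.resize(big,None,fx=6,fy=6,interpolation=cv2.INTER_CUBIC)
k=dict(s); M=np.array([[6,0,-275*6+2.5],[0,6,-140*6+2.5],[0,0,1.]]); k['P']=M@s['P']; draw(k,big)
w=c['frame'][150:350,170:470]; w=cv2.resize(w,None,fx=2,fy=2,interpolation=cv2.INTER_CUBIC)[:300]
k=dict(c); M=np.array([[2,0,-340.],[0,2,-300.],[0,0,1]]); k['P']=M@c['P']; draw(k,w)
cv2.imwrite("pics/w5.png",np.vstack([big,w]))
E
```

```text
0.7503092786182024 [ 558.34 -171.41  129.15]
```

View pics/w5.png

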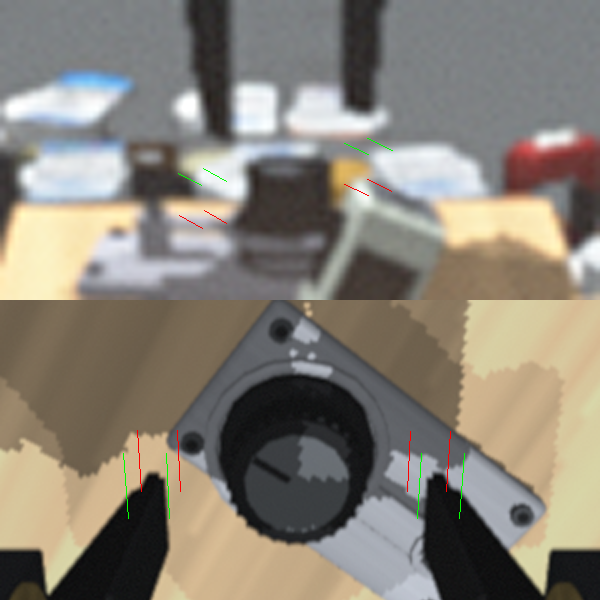

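>>> jog_arm(targets=[{"turn": [0,0,0],"slide": [0,0,-12],"claw": 80},{"turn": [0,0,0],"slide": [0,0,-12],"claw": 80},{"turn": [0,0,0],"slide": [0,0,-9],"claw": 80},{"turn": [0,0,0],"slide": [0,0,0],"claw": 50},{"turn": [0,0,0],"slide": [0,0,0],"claw": 30}])

```text
t: 6.95
eef_pos: [558.5, -171.5, 96.3]
tcp_rot: [3.141, 0.0, 2.088]
ft_force: [-0.7, -0.2, -0.6]
opening: 0.643
grip_force: 0.0
```

>>> jog_arm(targets=[{"turn": [0,0,0],"slide": [0,0,0],"claw": 30},{"turn": [0,0,0],"slide": [0,0,0],"claw": 20},{"turn": [0,0,0],"slide": [0,0,0],"claw": 20}])

```text
t: 7.32
eef_pos: [558.6, -171.4, 96.4]
tcp_rot: [3.141, 0.0, 2.088]
ft_force: [0.2, 0.7, 2.1]
opening: 0.396
grip_force: 30.0
```

>>> jog_arm(targets=[{"turn": [0,0,10],"slide": [0,0,0.6],"claw": 20},{"turn": [0,0,10],"slide": [0,0,0.6],"claw": 20},{"turn": [0,0,10],"slide": [0,0,0.7],"claw": 20},{"turn": [0,0,10],"slide": [0,0,0.6],"claw": 20}])

```text
t: 7.82
eef_pos: [558.9, -171.1, 98.9]
tcp_rot: [3.141, 0.001, 2.792]
ft_force: [2.8, 3.5, 0.6]
opening: 0.396
grip_force: 30.0
```

>>> jog_arm(targets=[{"turn": [0,0,10],"slide": [0,0,0.6],"claw": 20},{"turn": [0,0,10],"slide": [0,0,0.7],"claw": 20},{"turn": [0,0,10],"slide": [0,0,0.6],"claw": 20},{"turn": [0,0,6],"slide": [0,0,0.4],"claw": 20},{"turn": [0,0,0],"slide": [0,0,0],"claw": 20}])

```text
t: 8.45
eef_pos: [558.8, -170.7, 101.2]
tcp_rot: [3.141, 0.001, -2.867]
ft_force: [3.0, 5.7, 0.9]
opening: 0.395
grip_force: 30.0
```

```bash
python3 - <<'E'
from h import *
np.set_printoptions(precision=3,suppress=True)
st=state()
for k in('eef_pos','tcp_rot','ft_force','moment','opening','grip_force','joints'):print(k,st[k])
E
```

```text
eef_pos [ 558.84  -170.702  101.178]
tcp_rot [ 3.141  0.001 -2.867]
ft_force [3.021 5.732 0.909]
moment [ 1.    -0.487  0.091]
opening 0.3950374128260164
grip_force 30.00052571296692
joints [-0.41   0.524  1.746  0.002  0.872 -2.257]
```

>>> jog_arm(targets=[{"turn": [0,0,5],"slide": [0,0,0.3],"claw": 20},{"turn": [0,0,3],"slide": [0,0,0.2],"claw": 20},{"turn": [0,0,3],"slide": [0,0,0.2],"claw": 20},{"turn": [0,0,0],"slide": [0,0,0],"claw": 20}])

```text
t: 8.95
eef_pos: [558.7, -170.7, 101.6]
tcp_rot: [3.141, 0.001, -2.677]
ft_force: [2.8, 5.3, -2.2]
opening: 0.393
grip_force: 30.0
```

```bash
python3 - <<'E'
from h import *
np.set_printoptions(precision=3,suppress=True)
st=state()
for k in('eef_pos','tcp_rot','ft_force','moment','joints'):print(k,st[k])
E
```

```text
eef_pos [ 558.706 -170.663  101.635]
tcp_rot [ 3.141  0.001 -2.677]
ft_force [ 2.825  5.307 -2.218]
moment [ 0.976 -0.575 -0.436]
joints [-0.41   0.523  1.745  0.002  0.873 -2.447]
```

>>> jog_arm(targets=[{"turn": [0,0,-10],"slide": [2.4,10.2,0],"claw": 20},{"turn": [0,0,-10],"slide": [4.2,9.6,0],"claw": 20}])

```text
t: 9.2
eef_pos: [564.9, -151.8, 101.6]
tcp_rot: [-3.141, -0.0, -3.031]
ft_force: [0.2, -4.5, -1.5]
opening: 0.395
grip_force: 30.0
```

>>> jog_arm(targets=[{"turn": [0,0,-10],"slide": [5.8,8.7,0],"claw": 20}])

```text
t: 9.32
eef_pos: [570.5, -143.1, 101.6]
tcp_rot: [-3.141, -0.001, 3.077]
ft_force: [-0.7, -4.0, -1.6]
opening: 0.399
grip_force: 30.0
```

Swinging freely with low force.

>>> jog_arm(targets=[{"turn": [0,0,-10],"slide": [7.2,7.6,0],"claw": 20},{"turn": [0,0,-10],"slide": [8.4,6.2,0],"claw": 20},{"turn": [0,0,-10],"slide": [9.4,4.7,0],"claw": 20},{"turn": [0,0,-10],"slide": [10,3,0],"claw": 20},{"turn": [0,0,-6],"slide": [6.2,0.9,0],"claw": 20}])

```text
t: 9.95
eef_pos: [611.2, -120.4, 101.4]
tcp_rot: [-3.14, -0.002, 2.276]
ft_force: [-4.3, -1.0, 1.2]
opening: 0.4
grip_force: 30.0
```

>>> jog_arm(targets=[{"turn": [0,0,0],"slide": [0,0,0],"claw": 20},{"turn": [0,0,0],"slide": [0,0,0],"claw": 60},{"turn": [0,0,0],"slide": [0,0,0],"claw": 60},{"turn": [0,0,0],"slide": [0,0,5],"claw": 60},{"turn": [0,0,0],"slide": [0,0,30],"claw": 60}])

```text
t: 10.58
eef_pos: [611.3, -120.3, 135.9]
tcp_rot: [-3.14, -0.002, 2.281]
ft_force: [-0.3, -1.1, 1.3]
opening: 0.599
grip_force: 0.0
```

>>> jog_arm(targets=[{"turn": [0,0,0],"slide": [0,0,60],"claw": 60},{"turn": [0,0,10],"slide": [-10,40,40],"claw": 60},{"turn": [0,0,10],"slide": [-18,55,20],"claw": 60},{"turn": [0,0,10],"slide": [-18,55,15],"claw": 60},{"turn": [0,0,10],"slide": [-19,55,15],"claw": 60}])

```text
t: 11.2
eef_pos: [546.2, 86.1, 287.8]
tcp_rot: [3.141, 0.001, 2.984]
ft_force: [0.0, 0.3, 0.2]
opening: 0.605
grip_force: 0.0
```

>>> jog_arm(targets=[{"turn": [0,0,10],"slide": [-19,55,0],"claw": 60},{"turn": [0,0,4],"slide": [0,0,0],"claw": 60},{"turn": [0.7,-8,0],"slide": [0,0,0],"claw": 60},{"turn": [0.7,-8,0],"slide": [0,0,0],"claw": 60},{"turn": [0.6,-8,0],"slide": [0,0,0],"claw": 60}])

```text
t: 11.82
eef_pos: [528.0, 139.6, 287.7]
tcp_rot: [3.141, 0.426, -3.06]
ft_force: [0.5, 0.2, 0.3]
opening: 0.599
grip_force: 0.0
```

>>> jog_arm(targets=[{"turn": [0,0,0],"slide": [0,0,0],"claw": 60}])

```text
t: 11.95
eef_pos: [526.3, 139.5, 287.1]
tcp_rot: [3.141, 0.421, -3.059]
ft_force: [0.8, -0.3, -0.0]
opening: 0.603
grip_force: 0.0
```

```bash
python3 - <<'E'
from h import *
from scipy.spatial.transform import Rotation as Ro
np.set_printoptions(precision=2,suppress=True)
s=cam("side");c=cam("wrist");t=cam("top"); st=state(); p=st['eef_pos']; print(st['opening'],p,st['tcp_rot'],st['joints'])
R=Ro.from_euler('xyz',st['tcp_rot']).as_matrix()
for n,k,sc in(("s",s,1),("w",c,1)):
    im=k['frame']
    for L in (0,37,56,78,115):
        q=[proj(k,p+R@[0,y,-L]) for y in(-28,28)]; print(n,L,q[0],q[1],proj(k,p+R@[0,0,-L]))
        if n=="s":
            for w in(-10,10): 
                u=proj(k,p+R@[w,-28*np.sign(R[1,1])*-1,-L]); 
cv2.imwrite("s6.png",s['frame']);cv2.imwrite("w6.png",c['frame']);cv2.imwrite("t6.png",t['frame'])
k=s;big=cv2.resize(s['frame'][40:240,240:440],(600,600),interpolation=cv2.INTER_CUBIC)
for L in(0,19,37,56,78,115):
    u=(proj(k,p+R@[0,0,-L])-[240,40])*3; cv2.circle(big,tuple(np.int32(u)),3,(0,0,255),-1)
cv2.imwrite("pics/w6.png",big)
E
```

```text
0.6012280420979624 [528.68 139.52 287.33] [ 3.14  0.42 -3.06] [ 0.15  0.11  1.9  -0.04  0.72 -1.47]
s 0 [338.72 140.15] [343.01 147.95] [340.79 143.91]
s 37 [347.09 121.62] [352.07 128.2 ] [349.49 124.79]
s 56 [351.49 111.89] [356.83 117.8 ] [354.07 114.74]
s 78 [356.67 100.43] [362.45 105.54] [359.46 102.89]
s 115 [365.6   80.66] [372.16  84.36] [368.76  82.44]
w 0 [272.24 231.12] [362.63 231.17] [317.45 231.15]
w 37 [263.69 257.77] [371.31 257.83] [317.51 257.8 ]
w 56 [257.89 275.84] [377.19 275.89] [317.55 275.87]
w 78 [249.37 302.37] [385.82 302.41] [317.61 302.39]
w 115 [227.76 369.66] [407.72 369.68] [317.77 369.67]
```

View pics/w6.png

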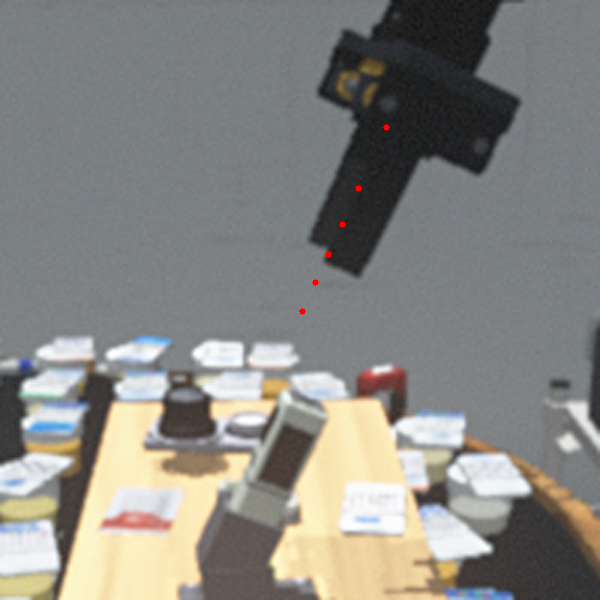

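```bash
python3 - <<'E'
from h import *
np.set_printoptions(precision=1,suppress=True)
a=np.array([-.4064,-.0334,.913])
for n in("wrist","side","top"):
    c=cam(n)
    for q in("reader_grip","reader","rest_seat","reader_rest"):
        r=look_for(q,n)[:2]; print(n,q,[(np.array(d['xy']),round(d['conf'],2)) for d in r])
    print("pred grip",proj(c,[545,140.5,204.4]),"top",proj(c,np.array([545,140.5,204.4])+30*a))
E
```

```text
wrist reader_grip [(array([315.2, 165.8]), 0.84)]
wrist reader [(array([314.7, 167.2]), 0.61)]
wrist rest_seat [(array([317.2, 113.7]), 0.77), (array([ 39.1, 139.9]), 0.53)]
wrist reader_rest [(array([318.6, 116.6]), 0.56)]
pred grip [317.  171.3] top [317. 180.]
side reader_grip [(array([331.9, 191.1]), 0.87), (array([287.7, 211.2]), 0.32)]
side reader [(array([330. , 193.3]), 0.79)]
side rest_seat []
side reader_rest [(array([317.7, 234.8]), 0.8), (array([300.9, 183.5]), 0.53)]
pred grip [331.6 187.9] top [338.3 173.6]
top reader_grip []
top reader [(array([270.5, 207.5]), 0.86)]
top rest_seat [(array([283.2, 195.1]), 0.95)]
top reader_rest [(array([279.9, 196.7]), 0.68)]
pred grip [269.7 209.4] top [268.2 213.9]
```

>>> jog_arm(targets=[{"turn": [0,0,0],"slide": [-20,0,0],"claw": 70},{"turn": [0,0,0],"slide": [12,1,-27],"claw": 70},{"turn": [0,0,0],"slide": [0,0,0],"claw": 70}])

```text
t: 13.22
eef_pos: [518.6, 140.4, 258.5]
tcp_rot: [3.141, 0.418, -3.06]
ft_force: [-0.3, 0.3, 0.8]
opening: 0.7
grip_force: 0.0
```

```bash
python3 - <<'E'
from h import *
np.set_printoptions(precision=1,suppress=True)
a=np.array([-.4064,-.0334,.913]);x=np.cross([-.0816,.9967,0],a);y=np.array([-.0816,.9967,0])
c=cam("wrist");p=state()['eef_pos'];print(p,state()['tcp_rot'])
print(look_for("reader_grip","wrist"),look_for("reader","wrist"))
g=np.array([545,140.5,204.4]);im=c['frame'].copy()
for L in(30,):
    q=np.int32([[proj(c,g+L*a+sx*15*x+sy*13*y) for sx,sy in((1,1),(1,-1),(-1,-1),(-1,1))]]);cv2.polylines(im,q,True,(0,255,0),1)
u=proj(c,g);v=proj(c,g+30*a);print(u,v)
x0,y0=max(0,int(v[0])-130),max(0,int(v[1])-100)
cv2.imwrite("pics/w7.png",cv2.resize(im[y0:y0+200,x0:x0+260],None,fx=3,fy=3,interpolation=cv2.INTER_CUBIC));print(x0,y0)
E
```

```text
[519.  140.5 259.5] [ 3.1  0.4 -3.1]
[{'xy': [314.5, 198.6], 'conf': 0.72}] [{'xy': [314.6, 202.2], 'conf': 0.89}]
[314.8 203.9] [314.6 216.7]
184 116
```

View pics/w7.png

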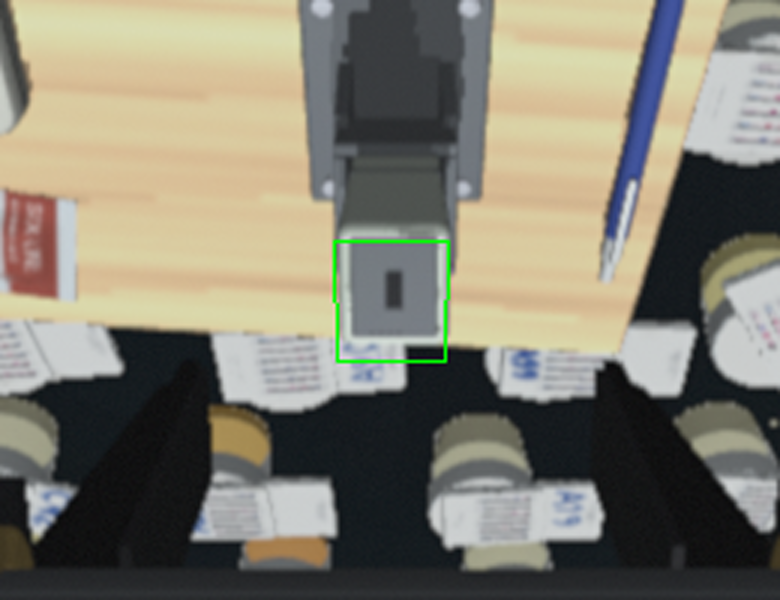

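>>> jog_arm(targets=[{"turn": [0,0,0],"slide": [6,-2,0],"claw": 70},{"turn": [0,0,0],"slide": [16,1.3,-36],"claw": 70},{"turn": [0,0,0],"slide": [16,1.3,-36],"claw": 60},{"turn": [0,0,0],"slide": [15,1.3,-34],"claw": 50},{"turn": [0,0,0],"slide": [0,0,0],"claw": 35}])

```text
t: 14.0
eef_pos: [572.8, 142.1, 151.8]
tcp_rot: [3.141, 0.417, -3.061]
ft_force: [-0.5, -0.1, 0.3]
opening: 0.449
grip_force: 0.0
```

>>> jog_arm(targets=[{"turn": [0,0,0],"slide": [0,0,0],"claw": 30},{"turn": [0,0,0],"slide": [0,0,0],"claw": 22},{"turn": [0,0,0],"slide": [0,0,0],"claw": 10},{"turn": [0,0,0],"slide": [0,0,0],"claw": 10}])

```text
t: 14.5
eef_pos: [573.3, 142.5, 155.4]
tcp_rot: [3.141, 0.423, -3.06]
ft_force: [-4.3, -0.6, 7.0]
opening: 0.271
grip_force: 30.0
```

>>> jog_arm(targets=[{"turn": [0,0,0],"slide": [-4.1,-0.3,9.1],"claw": 10},{"turn": [0,0,0],"slide": [-4.1,-0.3,9.1],"claw": 10}])

```text
t: 14.75
eef_pos: [565.1, 141.9, 173.2]
tcp_rot: [3.141, 0.422, -3.06]
ft_force: [6.0, 0.9, -2.3]
opening: 0.272
grip_force: 30.0
```

>>> jog_arm(targets=[{"turn": [0,0,0],"slide": [-8.1,-0.7,18.3],"claw": 10},{"turn": [0,0,0],"slide": [-8.1,-0.7,18.3],"claw": 10},{"turn": [0,0,0],"slide": [-8.1,-0.7,18.3],"claw": 10},{"turn": [0,0,0],"slide": [-4.1,-0.3,12],"claw": 10}])

```text
t: 15.25
eef_pos: [535.4, 139.3, 239.8]
tcp_rot: [3.141, 0.42, -3.06]
ft_force: [-0.2, -0.2, -1.7]
opening: 0.272
grip_force: 30.0
```

>>> jog_arm(targets=[{"turn": [0,0,0],"slide": [0,0,10],"claw": 10},{"turn": [0,0,0],"slide": [0,0,0],"claw": 10}])

```text
t: 15.5
eef_pos: [536.6, 139.4, 249.3]
tcp_rot: [3.141, 0.421, -3.06]
ft_force: [0.5, -0.9, -1.6]
opening: 0.274
grip_force: 30.0
```

```bash
python3 - <<'E'
from h import *
np.set_printoptions(precision=2,suppress=True)
c=cam("side");w=cam("wrist");t=cam("top");st=state()
for k in('eef_pos','tcp_rot','ft_force','joints','opening','t'):print(k,st[k])
cv2.imwrite("s8.png",c['frame']);cv2.imwrite("t8.png",t['frame'])
for q in("reader_tip","reader_grip","reader","tile_spot","cap_top"):print(q,look_for(q,"side")[:2],look_for(q,"top")[:1])
E
```

```text
eef_pos [536.22 139.34 248.08]
tcp_rot [ 3.14  0.42 -3.06]
ft_force [ 0.22 -0.05 -1.88]
joints [ 0.15  0.16  1.95 -0.05  0.61 -1.47]
opening 0.2750084765790669
t 15.65
reader_tip [{'xy': [331.8, 187.9], 'conf': 0.48}] [{'xy': [385.5, 184.3], 'conf': 0.68}]
reader_grip [{'xy': [343.6, 161.7], 'conf': 0.9}] []
reader [{'xy': [342.9, 161.9], 'conf': 0.85}] [{'xy': [264.5, 211.1], 'conf': 0.71}]
tile_spot [{'xy': [308.9, 181.8], 'conf': 0.76}] [{'xy': [402.0, 192.3], 'conf': 0.71}]
cap_top [{'xy': [301.5, 180.2], 'conf': 0.5}] [{'xy': [385.3, 186.4], 'conf': 0.62}]
```

>>> jog_arm(targets=[{"turn": [-0.7,8,0],"slide": [3,-50,10],"claw": 10},{"turn": [-0.7,8,0],"slide": [4,-52,0],"claw": 10},{"turn": [-0.6,8.1,0],"slide": [4,-52,0],"claw": 10},{"turn": [0,0,0],"slide": [4,-52,-10],"claw": 10},{"turn": [0,0,0],"slide": [4,-52,-20],"claw": 10}])

```text
t: 16.77
eef_pos: [556.0, -120.5, 228.7]
tcp_rot: [-3.141, -0.0, -3.06]
ft_force: [0.4, 0.3, -1.6]
opening: 0.269
grip_force: 30.0
```

>>> jog_arm(targets=[{"turn": [0,0,0],"slide": [3,-52,-20],"claw": 10},{"turn": [0,0,0],"slide": [0,0,0],"claw": 10},{"turn": [0,0,0],"slide": [0,0,0],"claw": 10}])

```text
t: 17.15
eef_pos: [558.4, -170.4, 208.8]
tcp_rot: [3.141, -0.002, -3.06]
ft_force: [0.3, -1.0, -0.8]
opening: 0.273
grip_force: 30.0
```

```bash
python3 - <<'E'
from h import *
np.set_printoptions(precision=3,suppress=True)
c=cam("side");w=cam("wrist");t=cam("top");st=state()
for k in('eef_pos','tcp_rot','ft_force','joints','t'):print(k,st[k])
for n,k in(("s",c),("w",w),("t",t)):
    cv2.imwrite(n+"9.png",k['frame']); np.savez(n+"9.npz",**k)
p=st['eef_pos']
for n,k in(("side",c),("wrist",w),("top",t)):
    print(n,"tip pred",proj(k,p-[0,0,52.4]),"tile pred",proj(k,[558,-171,111]),"top pred",proj(k,p+[0,0,84-0]))
    for q in("reader_tip","reader_grip","tile_spot","cap_top"):print(q,[(np.round(d['xy'],1),round(d['conf'],2)) for d in look_for(q,n)[:2]])
a=cv2.resize(c['frame'][100:200,270:390],None,fx=5,fy=5,interpolation=cv2.INTER_CUBIC)[:, :600]
b=w['frame'][100:350,200:450]; b=cv2.resize(b,(500,500),interpolation=cv2.INTER_CUBIC)[:, :200] if 0 else b
cv2.imwrite("pics/w10.png",np.hstack([a[:500,75:475], cv2.resize(w['frame'][140:390,220:420],(400,500),interpolation=cv2.INTER_CUBIC)]))
E
```

```text
eef_pos [ 558.636 -169.572  209.407]
tcp_rot [-3.142 -0.001 -3.059]
ft_force [-0.568  0.111 -1.309]
joints [-0.408  0.404  1.625 -0.     1.113 -2.061]
t 17.3
side tip pred [322.159 163.384] tile pred [322.527 180.017] top pred [321.737 110.21 ]
reader_tip [(array([306.5, 183.3]), 0.26)]
reader_grip [(array([326.3, 140. ]), 0.79), (array([316. , 265.3]), 0.42)]
tile_spot [(array([311.3, 180. ]), 0.97)]
cap_top [(array([299.4, 180.6]), 0.73)]
wrist tip pred [318.074 204.921] tile pred [316.395 188.265] top pred [318.9   310.405]
reader_tip []
reader_grip [(array([315.9, 249. ]), 0.75)]
tile_spot [(array([337.6, 199. ]), 0.93)]
cap_top [(array([378.4, 248.9]), 0.65)]
top tip pred [410.599 204.642] tile pred [406.807 207.251] top pred [426.96  195.913]
reader_tip []
reader_grip []
tile_spot [(array([402.2, 188.4]), 0.69)]
cap_top [(array([345.9, 175. ]), 0.72), (array([379.8, 184.8]), 0.62)]
```

View pics/w10.png

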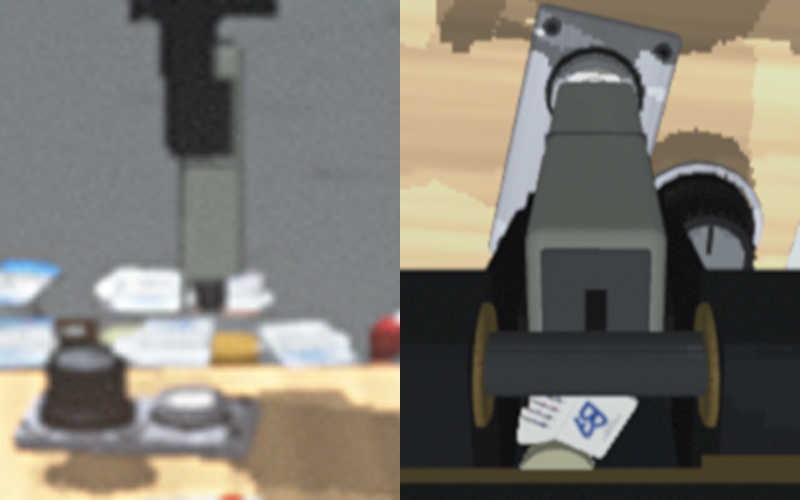

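```bash
python3 - <<'E'
from h import *
np.set_printoptions(precision=1,suppress=True,linewidth=200)
s=dict(np.load("s9.npz"));g=cv2.cvtColor(s['frame'],cv2.COLOR_BGR2GRAY).astype(int)
for r in (135,140,145,150,154): print(r,g[r,315:342])
print("nose");
for r in range(155,165): print(r,g[r,315:342])
print("tile")
for r in range(174,190): print(r,g[r,308:340])
for X in (545,550,558): print(X,proj(s,[X,-170,157]),proj(s,[X,-170,111]),proj(s,[X,-170,190]),proj(s,[X,-170,240]))
w=dict(np.load("w9.npz"));gw=cv2.cvtColor(w['frame'],cv2.COLOR_BGR2GRAY).astype(int)
print("wrist")
for r in range(160,184,2): print(r,gw[r,288:350:2])
print(proj(w,[558,-171,114]),proj(w,[556,-170,175]),proj(w,[546,-170,175]))
E
```

```text
135 [127 127 129 128 128 111 103 122 131 131 130 130 129 128 132 130 128 117 113 125 130 126 126 125 125 128 129]
140 [128 129 129 128 124 113 105 124 130 132 131 127 132 127 129 131 127 119 112 125 129 132 130 131 129 127 130]
145 [128 131 130 128 127 116 116 132 130 129 129 133 128 130 129 131 128 120 111 127 130 130 130 129 127 130 129]
150 [130 129 127 125 128 116 113 127 134 130 130 128 131 130 130 127 129 117 114 123 126 126 125 126 129 128 125]
154 [221 220 217 215 208 182 139 131 129 132 130 131 131 130 131 131 132 127 136 160 167 161 147 132 130 128 130]
nose
155 [241 242 242 242 241 228 153 127 119 116 115 116 117 113 116 139 170 176 192 208 212 203 174 136 132 128 129]
156 [228 236 236 236 240 230 155 116 105  85  84  87  84  80  95 157 212 223 225 229 229 217 175 133 128 128 132]
157 [238 242 242 243 242 229 153 125 114  74  65  70  69  62  88 163 231 233 229 230 223 210 172 143 132 130 132]
158 [241 242 243 244 242 225 153 149 152  90  56  66  65  60  84 158 226 231 230 226 219 208 192 184 153 134 129]
159 [229 232 236 240 243 226 163 176 182 105  60  64  66  56  83 166 
[... 3851 characters left out ...]
190 189]
174 [193 197 197 187  92  35  66  86  98 105 104 106 114 119 121 125 119 109 104 102 103  93  82  43  46 116 188 191 192 189 189]
176 [193 196 197 169  49  48  87 104 112 122 178 188 188 189 188 181 143 142 141 124 109 104  96  72  36  64 161 192 191 188 189]
178 [193 197 196 115  40  91 109 128 181 220 227 226 224 211 204 201 209 221 224 223 196 120 114 107  67  35 112 193 191 188 187]
180 [195 197 183  61  65 133 168 148 175 187 187 180 147 146 175 170 153 153 188 188 193 149 150 154 100  31 104 193 189 188 186]
182 [195 197 167  43  96 165 111  89  85  85  85  85  86  87  86  86  85  85  86  84  89  89  88  97 110  50  74 164 191 191 186]
[316.4 189.2] [317.8 209. ] [319.  195.5]
```

>>> jog_arm(targets=[{"turn": [0,0,0],"slide": [10.5,-1,0],"claw": 10},{"turn": [0,0,0],"slide": [0,0,-15],"claw": 10},{"turn": [0,0,0],"slide": [0,0,-15],"claw": 10},{"turn": [0,0,0],"slide": [0,0,0],"claw": 10},{"turn": [0,0,0],"slide": [0,0,0],"claw": 10}])

```text
t: 18.52
eef_pos: [568.9, -171.7, 178.8]
tcp_rot: [3.141, -0.002, -3.06]
ft_force: [-0.3, -0.0, -2.2]
opening: 0.272
grip_force: 30.0
```

```bash
python3 - <<'E'
from h import *
np.set_printoptions(precision=1,suppress=True,linewidth=200)
s=cam("side");np.savez("s11.npz",**s);st=state();print(st['eef_pos'],st['ft_force'],st['t'])
g=cv2.cvtColor(s['frame'],cv2.COLOR_BGR2GRAY).astype(int)
for r in (145,150,155,160,163,*range(165,186)): print(r,g[r,308:340])
w=cam("wrist");np.savez("w11.npz",**w);gw=cv2.cvtColor(w['frame'],cv2.COLOR_BGR2GRAY).astype(int)
print("wrist")
for r in range(160,200,3): print(r,gw[r,288:350:2])
F=[];
for i in range(6): F.append(state()['ft_force'])
print(F[0],F[-1]); print(proj(w,[557.5,-171,111]),proj(s,[557.5,-171,st['eef_pos'][2]-52.4]))
E
```

```text
[ 569.  -171.7  179. ] [-0.1 -0.3 -1.9] 18.575
145 [128 130 128 128 126 128 132 127 113  92 105 116 112 114 111 113 115 117 117 112 102  99 121 132 130 129 126 127 129 128 129 129]
150 [129 128 131 129 130 128 129 127 116 106 125 135 129 132 126 128 130 133 131 132 116 100 122 125 124 126 126 126 125 123 124 126]
155 [242 242 249 249 247 242 241 241 225 159 124 128 133 129 128 131 130 130 132 128 123 146 190 204 205 212 209 211 205 172 137 126]
160 [246 251 249 246 242 239 238 238 227 173 134 128 129 130 134 131 129 130 132 127 130 182 239 243 241 241 243 243 236 223 204 169]
163 [124 127 129 128 125 135 148 158 150 132 125 133 132 133 132 131 133 133 131 129 122 119 140 145 149 144 138 133 127 129 128 125]
165 [179 179 180 183 187 203 228 229 225 196 146 128 125 131 133 134 128 130 129 130 120 125 135 141 142 138 138 144 161 195 216 222]
166 [214 213 215 220 227 229 232 234 233 212 162 134 120 121 121 119 120 119 129 134 139 149 158 158 160 157 147 154 169 214 239 240]
167 [227 230 229 232 236 233 232 236 237 227 198 159 106  93  95  94  94  93 123 152 167 177 182 179 182 176 170 16
[... 3618 characters left out ...]
8 149  48  75  89  85  86  87  87  89  89  89  89  88  88  90  88  86  87  86  86  86  87  84 117 108 108  71  53 179]
190 [196 196 187  71  64  87  85  86  87  87  88  89  89  89  89  90  88  89  89  88  87  87  88  87  84  97 178 180  96  65 185]
193 [195 196 197 154  55  86  86  86  86  86  88  89  89  88  89  88  89  89  89  88  88  87  87  87  84 107 186 162  55 138 190]
196 [195 195 195 190 115  84  87  87  87  87  88  89  88  89  89  89  88  90  88  89  88  88  87  88  86  87 167  98 109 190 188]
199 [195 195 195 184 102  86  86  87  87  87  86  87  88  88  89  88  88  88  89  89  88  88  87  88  87  85  99 133 186 188 186]
[ 0.4 -0.3 -0.5] [ 0.4 -0.3 -0.5]
[319.6 185. ] [322.7 174.4]
```

>>> jog_arm(targets=[{"turn": [0,0,0],"slide": [0.6,1.7,0],"claw": 10},{"turn": [0,0,0],"slide": [0,0,-6],"claw": 10},{"turn": [0,0,0],"slide": [0,0,-6],"claw": 10},{"turn": [0,0,0],"slide": [0,0,0],"claw": 10}])

```text
t: 19.12
eef_pos: [569.2, -169.8, 166.1]
tcp_rot: [3.141, -0.003, -3.06]
ft_force: [-0.4, -0.8, -1.3]
opening: 0.274
grip_force: 30.0
```

```bash
cat > m.py <<'E'
from h import *
import sys
np.set_printoptions(precision=2,suppress=True,linewidth=200)
F=[];Z=[]
n=int(sys.argv[1])
for i in range(n):
    s=read_camera("side") ; st=state();F.append(st['ft_force']);Z.append(st['eef_pos'])
print("F",np.mean(F,0),np.std(F,0)/n**.5,"p",np.mean(Z,0),st['t'])
g=cv2.cvtColor(s['frame'],cv2.COLOR_BGR2GRAY).astype(int)
print(g[160:186,322])
E
python3 m.py 8
```

```text
F [-0.25 -0.02 -1.63] [0.21 0.24 0.11] p [ 569.49 -169.94  166.79] 19.525
[133 134 130 131 133 133 129 131 129 132 132 116  77  67  66  65  67  88 120 140 153 146 129 128 112  92]
```

>>> jog_arm(targets=[{"turn": [0,0,0],"slide": [0,0,-4],"claw": 10},{"turn": [0,0,0],"slide": [0,0,0],"claw": 10}])

```text
t: 19.77
eef_pos: [569.3, -169.8, 162.4]
tcp_rot: [3.141, -0.002, -3.06]
ft_force: [0.4, -0.5, -2.2]
opening: 0.27
grip_force: 30.0
```

>>> jog_arm(targets=[{"turn": [0,0,0],"slide": [0,0,-2],"claw": 10},{"turn": [0,0,0],"slide": [0,0,0],"claw": 10}])

```text
t: 20.02
eef_pos: [569.4, -169.9, 160.6]
tcp_rot: [3.141, -0.002, -3.06]
ft_force: [-0.8, -0.1, -1.8]
opening: 0.275
grip_force: 30.0
```

>>> jog_arm(targets=[{"turn": [0,0,0],"slide": [0,0,-2],"claw": 10},{"turn": [0,0,0],"slide": [0,0,0],"claw": 10}])

```text
t: 20.27
eef_pos: [569.5, -169.9, 158.7]
tcp_rot: [3.141, -0.002, -3.06]
ft_force: [0.6, 0.3, 0.2]
opening: 0.273
grip_force: 30.0
```

```bash
python3 m.py 6
```

```text
F [ 0.32 -0.01 -0.27] [0.24 0.12 0.19] p [ 569.54 -169.94  158.88] 20.575
[131 131 131 131 131 132 133 130 135 129 129 130 131 133 114  83  68  67  68  76  89 115 123 124 110  90]
```

```bash
python3 - <<'E'
from h import *
np.set_printoptions(precision=1,suppress=True,linewidth=200)
s=cam("side");g=cv2.cvtColor(s['frame'],cv2.COLOR_BGR2GRAY).astype(int)
for r in range(172,186): print(r,g[r,308:340])
w=cam("wrist");gw=cv2.cvtColor(w['frame'],cv2.COLOR_BGR2GRAY).astype(int)
print("wrist")
for r in range(150,200,3): print(r,gw[r,284:354:2])
p=state()['eef_pos'];ax=p+np.array([-11.7,-.95,0]);print(ax,[proj(w,[557.5,y,114]) for y in(-171,-170)],[proj(w,np.array([ax[0]-15,ax[1],z])) for z in(123,128,133)])
E
```

```text
172 [ 62  76 128 179 209 227 227 227 203 151 128 130 135 132 136 131 134 135 129 128 123 123 128 128 130 127 128 127 130 141 145 150]
173 [ 56  65 119 169 182 191 197 195 193 173 145 131 127 129 131 132 130 127 133 138 150 170 184 190 190 194 194 195 198 203 206 207]
174 [ 50  76 146 204 211 211 212 214 217 206 175 139 117 113 114 114 107 120 155 188 204 218 231 233 234 235 237 238 240 240 240 239]
175 [ 53  82 164 220 227 224 224 224 226 226 206 162  98  82  79  79  75 107 174 230 232 231 234 234 236 238 239 240 240 241 243 241]
176 [ 57  78 152 210 219 217 215 214 219 222 211 170  92  64  68  67  70 106 177 224 229 231 231 233 235 236 238 238 240 239 240 241]
177 [ 51  76 149 207 211 211 213 212 210 207 186 139  80  67  70  67  67  94 147 183 196 208 209 214 216 217 221 223 227 225 225 226]
178 [ 57  71 138 197 213 212 213 209 202 185 155 120  83  65  68  69  72  83 110 130 135 142 153 163 162 153 159 167 173 178 175 179]
179 [ 57  65 110 158 192 211 209 204 189 179 169 148 108  77  71  69  74  88 108 118 116 113 122 130 121 106 104 125 138 150 159 160]
180 [ 57  56  69 104 161 202
[... 2703 characters left out ...]
6 101 100  85  84  85  85  85  85  85  85  85  83  85  85  85  85  85  84  86  85  85  82  86  99  95  41  31  97 102 102]
192 [106 105  99  31  65  99  96  83  84  84  85  85  84  84  84  86  86  86  85  85  85  85  85  85  84  84  83  85  97  96  49  43 141 142 100]
195 [162 117  99  36  65 101  89  83  84  84  85  86  84  85  84  86  86  86  86  85  84  84  85  84  85  85  84  82  97  97  57  59 174 162 152]
198 [192 127 104  65  47  96  85  84  85  85  85  85  85  84  85  87  87  86  87  85  84  84  84  84  85  86  85  82  94  99  46  96 179 186 180]
[ 557.8 -170.9  158.8] [array([317.5, 192. ]), array([318.9, 192.1])] [array([319.4, 175.2]), array([319.5, 176.8]), array([319.5, 178.5])]
```

>>> jog_arm(targets=[{"turn": [0,0,0],"slide": [0,0,3],"claw": 10},{"turn": [0,0,0],"slide": [-0.5,0.6,0],"claw": 10},{"turn": [0,0,0],"slide": [0,0,-3],"claw": 10},{"turn": [0,0,0],"slide": [0,0,-2],"claw": 10},{"turn": [0,0,0],"slide": [0,0,-2],"claw": 10}])

```text
t: 21.3
eef_pos: [569.0, -169.3, 154.7]
tcp_rot: [3.141, -0.002, -3.06]
ft_force: [-0.1, 0.4, 1.4]
opening: 0.271
grip_force: 30.0
```

>>> jog_arm(targets=[{"turn": [0,0,0],"slide": [0,0,0],"claw": 10},{"turn": [0,0,0],"slide": [0,0,0],"claw": 10}])

```text
t: 21.55
eef_pos: [569.0, -169.3, 154.8]
tcp_rot: [3.141, -0.002, -3.06]
ft_force: [-0.2, 0.9, 0.8]
opening: 0.274
grip_force: 30.0
```

```bash
python3 m.py 15
```

```text
F [0.34 0.91 1.04] [0.14 0.1  0.12] p [ 568.96 -169.28  154.79] 22.3
[131 128 132 132 132 131 130 132 135 131 132 133 131 136 133 127  98  76  65  71  85 110 125 127 107  88]
```

>>> jog_arm(targets=[{"turn": [0,0,0],"slide": [0,0,-0.4],"claw": 10},{"turn": [0,0,0],"slide": [0,0,0],"claw": 10},{"turn": [0,0,0],"slide": [0,0,0],"claw": 10}])

```text
t: 22.68
eef_pos: [569.0, -169.3, 154.4]
tcp_rot: [3.141, -0.002, -3.06]
ft_force: [-0.0, 1.7, 1.3]
opening: 0.272
grip_force: 30.0
```

```bash
python3 m.py 10; python3 - <<'E'
from h import *
np.set_printoptions(precision=1,suppress=True,linewidth=200)
s=cam("side");g=cv2.cvtColor(s['frame'],cv2.COLOR_BGR2GRAY).astype(int)
for r in (*range(156,173,3),176,177,178,179): print(r,g[r,308:340])
print([proj(s,[557.5,-170,z]) for z in(130,190)])
print([(np.round(d['xy'],1),round(d['conf'],2)) for d in look_for("cap_top","side")],[(np.round(d['xy'],1),round(d['conf'],2)) for d in look_for("timer","side")])
print(proj(s,[611,-120,151]))
E
```

```text
F [0.15 0.88 1.21] [0.15 0.13 0.12] p [ 568.96 -169.3   154.36] 23.175
[130 131 132 132 133 132 132 130 132 129 131 131 131 132 133 131 111  75  65  74  87 108 122 126 107  89]
156 [236 232 243 245 243 235 231 230 216 150 121 125 129 130 130 129 130 129 130 127 120 159 213 224 223 228 229 227 217 173 139 125]
159 [240 243 244 239 234 232 230 233 215 149 126 130 128 131 130 130 131 131 130 128 126 173 229 230 232 235 235 231 225 222 222 178]
162 [158 167 172 176 179 176 179 178 160 128 124 129 130 129 131 130 130 134 131 127 121 139 175 182 180 181 177 169 156 137 125 120]
165 [179 181 178 182 187 208 228 231 201 146 131 130 131 131 133 133 133 133 127 130 118 119 139 144 143 139 137 142 162 191 217 220]
168 [235 243 241 240 234 228 228 233 218 154 130 132 131 131 133 132 131 134 129 128 126 148 179 184 183 183 181 180 182 191 207 228]
171 [110 143 189 227 237 244 244 244 231 175 133 128 132 131 134 132 129 133 134 129 122 117 135 135 135 135 128 122 120 126 136 148]
176 [ 53  78 152 210 217 215 214 217 219 212 179 141 119 112 110 114 115 113 138 177 201 223 232 234 235 236 237 238 240 240 241 241]
177 [ 52  77 150 207 215 209 210 214 214 200 170 133  96  77  77  79  76  88 132 173 192 205 213 215 216 220 222 225 225 226 226 225]
178 [ 57  75 141 197 211 212 212 210 202 179 146 118  88  68  66  63  67  78 106 131 133 143 156 162 158 156 158 165 174 174 178 177]
179 [ 52  62 109 158 192 211 214 204 189 178 170 152 107  77  72  69  72  88 114 119 119 116 124 135 122 105 100 126 145 159 161 157]
[array([322.7, 173.3]), array([322.5, 150.9])]
[(array([298. , 177.2]), 0.53)] [(array([332.6, 202.9]), 0.53)]
[301.3 171.8]
```

```bash
python3 -c "
from cell import *
print(job_done())"
```

```text
the job is handed in; nothing more can be done
None
```

I handed the job in with the cap unscrewed to its stop and swung about 75° clear, and the reader held upright on the tile's ring. The nose is pressed at about 2.8 N, roughly half-way in; this comes from force and camera readings, and the interface gave no verdict.

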